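# Unclamp a specimen bar, let it swing plumb in the fingers and hang it on the rack

### The job

The copper bar in the measuring jig is finished with: swing the red handle of the toggle clamp back over centre so that the clamp falls fully open, leave it open, pinch the bar across the two ends of its cross pin and lift it out level. Then, with the gripper pointing down and the bar held clear above the bench, loosen the grip just enough for the bar to swing down under its own weight until it hangs plumb, close firmly on the pin again, and lower the pin into the empty double hook of the rack before letting go, so that the bar is left hanging there still. Never let the bar drop or touch the worktop, leave the aluminium bar on its hook, and do not shift the meter, the tape or the marker.

Things in the scene. Friction and masses are not known exactly. Their poses are not given: they have to be found in the camera images.
- jig: Measuring jig, fixed: black plate 84 x 222 x 12 mm (y -123 to +99) with brass blocks, posts (tops 31 mm up) and a steel toggle clamp. Origin on the worktop; +y along the bar from clamp to pin end, x across, z up. The bar lies in grooves 18 mm wide, 8 deep, floor 36 mm above the worktop, in blocks 12 x 42 mm at y 72 and -2. The bar's pin (y 115) overhangs the plate: free room beside and below it.
- handle_grip (a point): Middle of the red handle grip of the clamp (19 wide in jig x, 17 thick, 58 mm long). Locked: at jig y -61, z 136, leaning 10 deg to the bar, pivot at y -70, z 81. Push it to jig -y (a few N) with closed fingers let down on its bar side: past dead point in 15-30 deg it falls open by itself to 80 deg back, this point then near y -130, z 65 mm; its pivot sinks 22 mm and moves 12 mm to +y.
- clamp_arm (a joint): Angle of the clamp arm, rad: 0 locked on the bar, 1.35 fully open, where it stays. Its pivot is at jig y -56, z 64 mm. Locked, the arm lies over the bar as far as jig y +28, its top 74 mm above the worktop; open, it stands nearly upright, tip about 150 mm above the worktop, clear of the bar, which can then be lifted straight up.
- copper_bar: Copper bar 12 x 14 x 150 mm, 0.2 to 0.27 kg, with a steel cross pin 8 mm thick, 48 mm long. Origin at the pin's middle; y along the pin, z along the bar (z -140 to +10 mm), its weight 59 mm from the pin. In the jig it lies level, long part towards the clamp. Pinch it across the pin's flat ends (48 mm apart): it can turn about the line between the pads.
- copper_bar_end (a point): Middle of the far end face of the copper bar, 140 mm from the pin. How it swings when pinched by the pin ends: at 50 N a finger it stays level; loosened, it begins to turn somewhere between 35 and 15 N, at 3 to 4 N it has come within about 10 deg of plumb, below about 1.5 N it slips out. The force falls gently as the gripper is opened in small steps.
- jig_seat (a point): Where the middle of the copper bar's pin lies while the bar is in the jig: jig y 115 mm, 42 mm above the worktop.
- free_hook: The empty one of the rack's two double hooks. Fixed. Origin: where a hung pin's middle rests, 178 mm above the worktop; open front at -x, crossbar at x 45, y along it. Two 6 mm rods at y +-13 leave a 20 mm gap for the bar; each dips in a V (35 deg sides), front tip at x -16, 6 mm above the origin. Bring the plumb bar in from the front, pin along y, 15 mm or more above, then lower.
- free_hook_seat (a point): Same point as the origin of free_hook: where the pin's middle comes to rest. Behind it the hook's rods rise to 9 mm above this point at x +24 mm and run to the crossbar block, whose top is 15 mm above it.
- used_hook_seat (a point): The same point of the other hook, 116 mm along the crossbar, on which the aluminium bar hangs.
- alu_bar: Aluminium bar of the same shape as the copper bar, hanging by its pin on the other hook; origin at the middle of its pin. Leave it there.
- rack: Grey and steel hanging rack, fixed: base plate 105 x 250 x 8 mm, origin on the worktop midway between and right below the two hook seats; x away from its front, y along the crossbar, z up. Posts at x = 45, y = -112 and +112 mm, tops 195 mm above the worktop.
- meter: Hand-held meter, black and yellow, 136 x 68 x 40 mm, lying behind the jig; origin under its middle. Bystander.
- tape: Roll of black tape, 62 mm across, 19 mm high, lying between jig and rack; origin under its middle. Bystander.
- marker: Blue and white marker pen, 135 mm long, lying at the front; origin under its middle. Bystander.

How it is judged:
On the way, in this order (a step that is already met when the one before it is completed fails the run):
1. the toggle clamp is flipped fully open while the copper bar stays in the jig (value of joint clamp_arm above 1.15 rad and distance between copper_bar and jig_seat below 0.015 m), for 0.2 s.
2. the copper bar is held in the fingers, lifted at least 50 mm out of the jig and still about level (height (world z) of copper_bar above 0.092 m and angle between copper_bar's own z axis and vertical above 1.2 rad and contact force between the fingers and copper_bar above 1 N), for 0.2 s.
3. the copper bar has swung down and, gripped firmly again by fingers that point down, hangs plumb and steady, clear above the bench and away from the hook (angle between copper_bar's own z axis and vertical below 0.3 rad and contact force between the fingers and copper_bar above 30 N and (angle between the grasp point's own z axis and vertical below 0.6 rad or angle between the grasp point's own z axis and vertical above 2.54 rad) and height (world z) of copper_bar_end above 0.02 m and angular speed of copper_bar below 0.6 rad/s and distance between copper_bar and free_hook_seat above 0.04 m), for 0.3 s.
4. the pin is lowered into the empty hook while the fingers still hold it (distance between copper_bar and free_hook_seat below 0.012 m and contact force between the fingers and copper_bar above 1 N), for 0.1 s.
At the end, for the whole second after the job is handed in: The copper bar hangs by its pin in the empty double hook (pin within 8 mm of its rest), plumb within 7 degrees and at rest; the aluminium bar still hangs on the other hook and the clamp stays open (distance between copper_bar and free_hook_seat below 0.008 m and angle between copper_bar's own z axis and vertical below 0.12 rad and linear speed of copper_bar below 0.03 m/s and angular speed of copper_bar below 0.3 rad/s and distance between alu_bar and used_hook_seat below 0.012 m and value of joint clamp_arm above 1 rad); the robot touches nothing.
It fails at once if the copper bar touches or drops onto the worktop (height (world z) of copper_bar below 0.03 m or height (world z) of copper_bar_end below 0.012 m).
It fails at once if the aluminium bar is knocked off its hook (distance between alu_bar and used_hook_seat above 0.025 m).
It fails at once if the meter, the tape or the marker is shifted by more than 30 mm (distance of any of meter, tape, marker from where it was at the start of the episode above 0.03 m).
It also fails if it takes over 61 s, if anything falls off the work surface, if the arm or the gripper's body presses on something with over 40 N, if the wrist force passes 120 N, or if a joint passes its speed limit or range.

### The arm

A 7-joint arm with a two-finger parallel gripper is mounted at the origin on a cart in front of the work surface, level with it; the furniture and walls round the work are solid. World frame = base frame: x ahead of the robot, y to its left, z up, the work surface at z = 0. Lengths are in m, angles in rad, forces in N, time in s.
With the tool pointing down it reaches from about 0.425 to 0.825 m from the base axis. Payload 3.6 kg.
Tool frame: the origin (TCP) lies at the very end of the fingers, on their centre line; the grasp point (between the pads) lies 19 mm behind it; z points along the fingers, y is the line along which they close (so a half turn about z gives the same grasp; the last joint's range is limited). The gripper opens to 85 mm and grips with 20 to 120 N. Pads are 22 mm wide; open, the fingers measure 114 mm over their backs; the gripper's body (76 mm by 85 mm) begins 54 mm behind the grasp point. The pads swing forward as they close: fully open they stand 13 mm farther back than shut.
Start: joints at [-1.327, 0.615, -0.013, 1.423, 0.008, 1.103, -0.04], TCP at [0.174, 0.626, 0.231] pointing down, gripper open.
Joint ranges: [-3.12, 3.12], [-0.3, 2.06], [-1.34, 1.32], [0.26, 2.42], [-1.36, 4.5], [0.01, 1.98], [-2.84, 2.84]. Speed limits (rad/s): [2.79, 2.79, 3.14, 3.14, 3.14, 3.14, 3.14].

### API

Orientations are given as a unit quaternion [x, y, z, w].
In Python, from station import arm, imaging, finish_job gives the robot as it stands. Calls block until the motion is done:
- arm.movep(position, orientation): joint-space move of the TCP to a pose.
- arm.line_to(position, velocity=0.15, ori=None): straight line of the TCP; ori=None keeps the orientation; velocity is the mean speed in m/s.
- arm.move_j(angles): joint-space move.
- arm.move_gripper(opening, effort=None): opening from 0.0 (shut) to 1.0 (fully open); effort is the grip in N (None keeps the last); returns when the fingers have stopped.
- arm.pause(seconds).
- arm.ik(position, orientation): joint angles nearest the present ones, or None.
- imaging.snapshot(name): name is "scene" or "top" or "wrist"; returns the picture (400x640x3 uint8, blue, green, red); there is no depth.
- imaging.camera_info(name): a dict with "fx", "fy", "cx", "cy" (pixels), "R" (3x3) and "t" (3): a world point X has camera coordinates R X + t; the wrist camera has in their place "T_tool_cam" (4x4, takes a point from camera to tool coordinates, whose origin is the TCP and whose axes are the flange's). Camera axes: x right, y down, z forward; pixel columns grow to the right and rows downward; lengths in m; the calibration is good to about 2 mm. A picture is of the moment at which its call begins: read the wrist's pose just before it. camera_info takes no time and is no camera call.
A pose or a line that the arm cannot do raises arm.MotionError and nothing moves.
- finish_job(): hands the job in; it is judged then, once.
Trained networks look in the newest picture that a camera, given by its name, has taken for a name from the list of things; names that differ only in an ending like _2 or _b are one class to them, and where a whole thing is asked for, a point or a joint stands for the part that bears it (a point fixed in the world has none). Each returns a list of dicts, best first, with "confidence" (0 to 1); they miss things now and then, are a little off and sometimes report something else, mostly with a low value. They report only what shows in the picture. A call takes as long as a camera call.
- imaging.trace(camera, thing): "mask" (400x640 bool, what is visible of it) and "box" ([left, top, right, bottom] in pixels, round what is visible of it).
- imaging.mark_of(camera, thing): "point" ([column, row] in pixels: a listed point, or the origin of a listed thing).
Readings, each from a call of its own:
- arm.get_time(): time.
- arm.get_joint_positions(): joint angles.
- arm.get_dq(): joint speeds.
- arm.get_effort(): joint torques, N m.
- arm.get_tool_pos(): TCP position.
- arm.get_eef_rot(): TCP orientation.
- arm.get_ft_force(): force on the tool from outside, world axes, zero at the start.
- arm.get_wrist_torque(): the same for the moment, N m.
- arm.get_opening(): opening from 0.0 (shut) to 1.0 (fully open).
- arm.get_finger_force(): force on a finger pad.
Only numpy, scipy, OpenCV 4.12 (cv2) and the standard library are available. Lean on these libraries where they do the work, as an engineer would, in place of code of your own. Each camera call takes 0.05 s, during which the arm holds its last target. There are 200 camera calls.

## Working session

There is one attempt and no reset: what is moved stays moved. The work goes in short steps, each a Python script; the robot and the scene stay as the last script left them, time stands still between calls to the robot, and variables do not carry over. Pictures are saved under pics/ and viewed, at most 10 in all, crops included, and the job is handed in when it is done.

```bash
ls; mkdir -p pics; python3 - <<'E'
from station import arm, imaging
import cv2, numpy as np
ims=[]
for c in ("scene","top"):
    im=imaging.snapshot(c); ims.append(im)
    i=imaging.camera_info(c); R=np.array(i["R"]);t=np.array(i["t"])
    print(c,i["fx"],i["fy"],i["cx"],i["cy"],"pos",(-R.T@t).round(3),"fwd",R[2].round(2))
    for n in ["jig","handle_grip","copper_bar","copper_bar_end","jig_seat","free_hook","free_hook_seat","used_hook_seat","alu_bar","rack","meter","tape","marker"]:
        print(n,[(np.round(d["point"],1).tolist(),round(d["confidence"],2)) for d in imaging.mark_of(c,n)[:3]])
    cv2.imwrite(f"pics/{c}0.png",im)
print(imaging.camera_info("wrist"), arm.get_eef_rot(), arm.get_time())
E
```

```text
pics
station.py
scene 517.1615261102208 517.1615261102208 318.31030536308583 197.15688035081118 pos [-0.293 -0.745  0.901] fwd [ 0.61  0.57 -0.55]
jig [([355.7, 263.4], 0.63)]
handle_grip [([380.4, 226.2], 0.73), ([413.2, 220.1], 0.53)]
copper_bar [([317.2, 241.8], 0.89)]
copper_bar_end [([368.3, 253.8], 0.85)]
jig_seat [([315.4, 244.0], 0.84), ([355.9, 264.2], 0.6), ([345.8, 212.7], 0.24)]
free_hook [([262.7, 152.5], 0.49)]
free_hook_seat [([262.8, 152.8], 0.59)]
used_hook_seat [([289.8, 164.8], 0.65)]
alu_bar [([288.5, 165.0], 0.56)]
rack [([278.6, 208.6], 0.88)]
meter [([411.8, 221.3], 0.73)]
tape [([342.7, 211.2], 0.58)]
marker [([229.3, 248.1], 0.75)]
top 410.16270950199726 410.16270950199726 314.9025673136694 197.6528698716136 pos [0.5   0.081 1.012] fwd [ 0.09 -0.   -1.  ]
jig [([389.4, 220.4], 0.84), ([349.4, 239.7], 0.68)]
handle_grip [([212.6, 192.1], 0.61), ([428.6, 208.6], 0.57)]
copper_bar [([348.4, 242.6], 0.91)]
copper_bar_end [([401.2, 216.4], 0.79)]
jig_seat [([348.4, 242.8], 0.62), ([351.7, 240.6], 0.29)]
free_hook [([214.4, 193.9], 0.64)]
free_hook_seat [([214.2, 192.6], 0.59), ([396.3, 125.2], 0.43)]
used_hook_seat [([273.0, 205.3], 0.65)]
alu_bar [([272.7, 202.5], 0.62)]
rack [([255.4, 200.8], 0.63), ([395.8, 124.7], 0.33)]
meter [([395.6, 126.2], 0.76)]
tape [([323.0, 157.3], 0.72), ([257.3, 204.9], 0.24)]
marker [([258.8, 294.7], 0.91), ([271.6, 202.7], 0.53)]
{'fx': 307.7640312592408, 'fy': 307.7640312592408, 'cx': 314.1029551067793, 'cy': 203.96501994186343, 'T_tool_cam': array([[ 8.52190830e-05, -9.58359010e-01, -2.85566107e-01,
         7.19131861e-02],
       [ 9.99999954e-01,  1.65282188e-04, -2.56264987e-04,
        -8.46733851e-04],
       [ 2.92792850e-04, -2.85566072e-01,  9.58358979e-01,
        -1.42765369e-01],
       [ 0.00000000e+00,  0.00000000e+00,  0.00000000e+00,
         1.00000000e+00]])} [ 1.34963445e-01  9.90850578e-01 -2.33929789e-05 -3.00952976e-05] 1.4
```

```bash
cat > h.py <<'E'
from station import arm, imaging, finish_job
import numpy as np, cv2
from scipy.spatial.transform import Rotation as Ro
def cam(c):
    """intrinsics and world->camera R, t (wrist: from the present pose)"""
    i=imaging.camera_info(c)
    K=np.array([[i["fx"],0,i["cx"]],[0,i["fy"],i["cy"]],[0,0,1]])
    if c!="wrist": return K,np.array(i["R"]),np.array(i["t"])
    T=np.eye(4);T[:3,:3]=Ro.from_quat(arm.get_eef_rot()).as_matrix();T[:3,3]=arm.get_tool_pos()
    M=np.linalg.inv(T@np.array(i["T_tool_cam"]));return K,M[:3,:3],M[:3,3]
def tri(obs):
    """obs: list of (cam, pixel) -> point, max reprojection residual in px"""
    A=[]
    for (K,R,t),p in obs:
        P=K@np.c_[R,t];A+=[p[0]*P[2]-P[0],p[1]*P[2]-P[1]]
    X=np.linalg.svd(np.array(A))[2][-1];X=X[:3]/X[3]
    return X,max(np.linalg.norm(proj(c,X)-p) for c,p in obs)
def proj(c,X):
    K,R,t=c;q=K@(R@X+t);return q[:2]/q[2]
def onplane(c,p,z):
    K,R,t=c;d=R.T@np.linalg.inv(K)@np.array([p[0],p[1],1]);o=-R.T@t
    return o+d*(z-o[2])/d[2]
E
python3 - <<'E'
from h import *
S,T=cam("scene"),cam("top")
P=dict(copper_bar=([317.2,241.8],[348.4,242.6]),end=([368.3,253.8],[401.2,216.4]),seat=([315.4,244],[348.4,242.8]),handle=([380.4,226.2],[428.6,208.6]),free=([262.8,152.8],[214.2,192.6]),used=([289.8,164.8],[273,205.3]),rack=([278.6,208.6],[255.4,200.8]),jig=([355.7,263.4],[389.4,220.4]),meter=([411.8,221.3],[395.6,126.2]),tape=([342.7,211.2],[323,157.3]),marker=([229.3,248.1],[258.8,294.7]))
for n,(a,b) in P.items():
    X,r=tri([(S,np.array(a)),(T,np.array(b))]);print(n,X.round(4),round(r,1))
a,b=cv2.imread("pics/scene0.png"),cv2.imread("pics/top0.png")
cv2.imwrite("pics/s1.png",cv2.resize(a[90:340,180:480],None,fx=2.4,fy=2.4))
cv2.imwrite("pics/t1.png",cv2.resize(b[90:320,180:460],None,fx=2.5,fy=2.5))
E
```

```text
copper_bar [ 0.4869 -0.0045  0.0434] 3.1
end [ 0.5484 -0.1299  0.0306] 1.9
seat [ 0.4841 -0.0029  0.037 ] 1.8
handle [ 0.5564 -0.1626  0.1325] 1.0
free [0.5836 0.2888 0.1687] 0.2
used [0.5624 0.1605 0.1845] 3.2
rack [ 0.5788  0.2305 -0.0034] 1.5
jig [ 0.5354 -0.1041 -0.0071] 0.7
meter [ 0.7727 -0.1204  0.0052] 0.3
tape [0.6878 0.0647 0.0038] 2.0
marker [ 0.3566  0.2102 -0.0093] 2.9
```

View pics/s1.png

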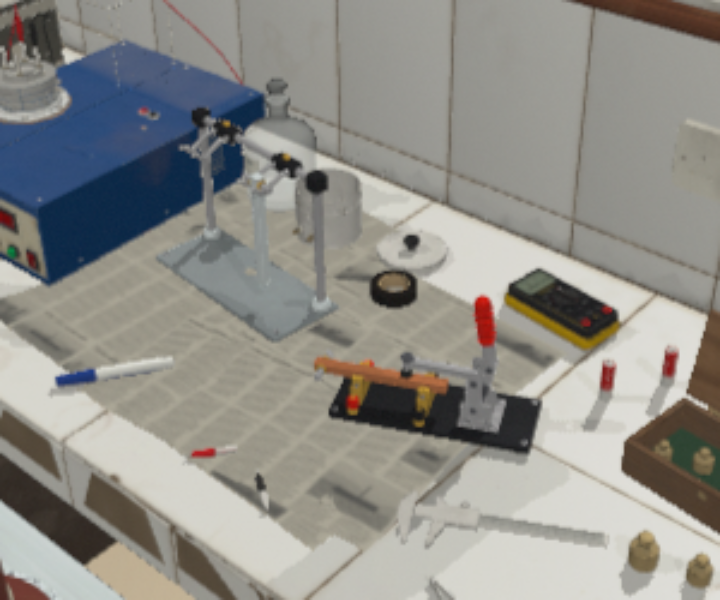

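View pics/t1.png

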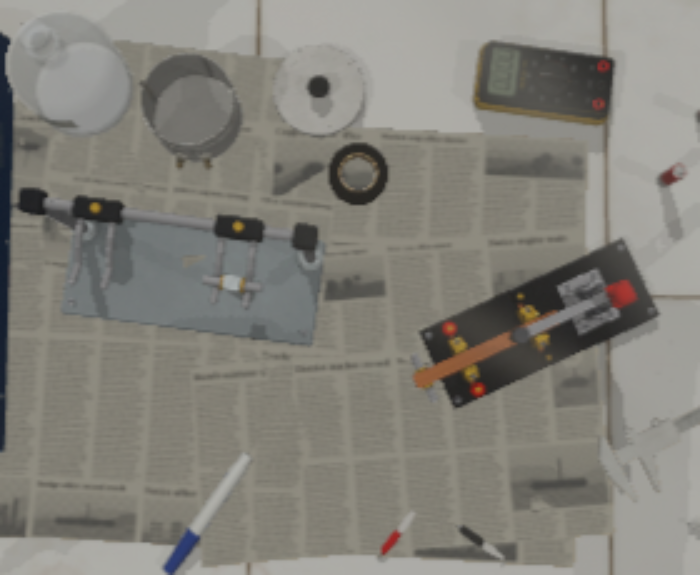

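Scene crop: the jig is lower right, with the bar's pin at scene (317,242), the bar running to the locked red handle at (380,226). In the top view the free hook is left at (214,193) and the aluminium bar hangs on the right one at (272,203), so the network marks agree. Next come wrist views of the hooks and then the jig.

```bash
cat >> h.py <<'E'
def down(ydir):
    """tool pointing down with its y along the horizontal direction ydir"""
    y=np.array([ydir[0],ydir[1],0.]);y/=np.linalg.norm(y);z=np.array([0,0,-1.])
    return Ro.from_matrix(np.c_[np.cross(y,z),y,z]).as_quat()
def look(names,tag):
    c=cam("wrist");im=imaging.snapshot("wrist");cv2.imwrite(f"pics/{tag}.png",im);o={}
    for n in names:
        d=imaging.mark_of("wrist",n);o[n]=[(np.array(e["point"]),e["confidence"]) for e in d[:3]]
    return c,o
E
python3 - <<'E'
from h import *
import pickle
p=arm.get_tool_pos();arm.line_to([p[0],p[1],.34],.2)
qh=down([.1,.99]); qj=down([.91,.40]); out=[]
hn=["free_hook_seat","used_hook_seat"]; jn=["copper_bar","copper_bar_end","handle_grip","jig_seat"]
for tag,P,q,n in [("h1",[.52,.30,.30],qh,hn),("h2",[.60,.23,.34],qh,hn),("j1",[.47,-.01,.25],qj,jn),("j2",[.50,-.10,.28],qj,jn)]:
    try:
        arm.movep(P,q); r=look(n,tag); out.append((tag,r))
        print(tag,arm.get_joint_positions().round(2) if hasattr(arm.get_joint_positions(),'round') else arm.get_joint_positions(),round(arm.get_time(),1))
        for k,v in r[1].items(): print("  ",k,[(a.round(1).tolist(),round(b,2)) for a,b in v])
    except arm.MotionError as e: print(tag,e)
pickle.dump(out,open("obs.pkl","wb"))
for pr in ((0,1),(2,3)):
    (_,(c1,a)),(_,(c2,b))=out[pr[0]],out[pr[1]]
    for k in a:
        if a[k] and b[k]:
            X,r=tri([(c1,a[k][0][0]),(c2,b[k][0][0])]);print(k,X.round(4),round(r,1))
a=np.vstack([np.hstack([cv2.imread(f"pics/{t}.png") for t in r]) for r in (("h1","h2"),("j1","j2"))])
cv2.imwrite("pics/mosaic.png",cv2.resize(a,(800,500),interpolation=cv2.INTER_AREA))
E
```

```text
h1 [-0.59  0.48  0.05  1.47 -0.03  1.19  0.93] 4.0
   free_hook_seat [([291.0, 256.7], 0.6)]
   used_hook_seat [([174.4, 257.0], 0.58)]
h2 [-0.44  0.53  0.07  1.27 -0.04  1.34  1.1 ] 4.7
   free_hook_seat [([359.1, 158.3], 0.61), ([247.4, 155.0], 0.17)]
   used_hook_seat [([245.8, 157.7], 0.66)]
j1 [-0.28  0.33  0.35  1.9  -0.14  0.93  0.54] 6.0
   copper_bar [([328.8, 284.0], 0.7), ([328.7, 179.0], 0.6)]
   copper_bar_end [([329.6, 286.7], 0.6), ([558.5, 31.2], 0.24)]
   handle_grip []
   jig_seat [([329.8, 179.6], 0.78)]
j2 [-0.11  0.36  0.37  1.76 -0.15  1.05  0.73] 6.8
   copper_bar [([338.9, 90.2], 0.87)]
   copper_bar_end [([338.9, 206.8], 0.67)]
   handle_grip [([345.0, 268.9], 0.89)]
   jig_seat []
free_hook_seat [0.5755 0.2746 0.1796] 1.4
used_hook_seat [0.5643 0.1646 0.1795] 0.2
copper_bar [ 0.4816 -0.0191  0.2517] 5.0
copper_bar_end [ 0.5464 -0.128   0.0505] 0.1
```

View pics/mosaic.png

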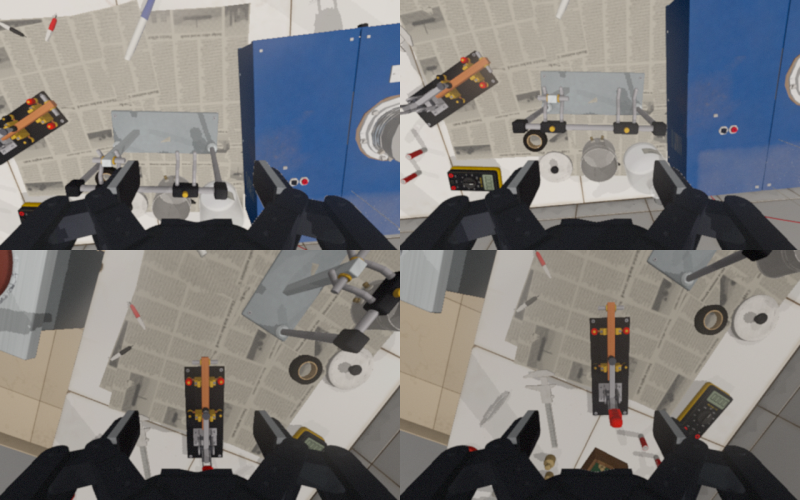

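Mosaic: in h1 the free hook is at about (292,256) and in h2 at (359,158). The bar pin is at (329,179) in j1 and (339,90) in j2; the first-ranked copper_bar mark in j1 was the other end of the bar. I'll combine all the views.

```bash
python3 - <<'E'
from h import *
import pickle
from scipy.optimize import least_squares
o=dict(pickle.load(open("obs.pkl","rb")));S,T=cam("scene"),cam("top")
c={k:v[0] for k,v in o.items()};c.update(S=S,T=T)
O=dict(pin=dict(S=(317.2,241.8),T=(348.4,242.6),j1=(328.8,179.2),j2=(338.9,90.2)),
 end=dict(S=(368.3,253.8),T=(401.2,216.4),j1=(329.6,286.7),j2=(338.9,206.8)),
 handle=dict(S=(380.4,226.2),T=(428.6,208.6),j2=(345,268.9)),
 free=dict(S=(262.8,152.8),T=(214.3,193),h1=(291,256.7),h2=(359.1,158.3)),
 used=dict(S=(289.8,164.8),T=(273,205.3),h1=(174.4,257),h2=(245.8,157.7)))
for n,ob in O.items():
    obs=[(c[k],np.array(p)) for k,p in ob.items()]
    X=least_squares(lambda X:np.concatenate([proj(C,X)-p for C,p in obs]),tri(obs)[0],loss="soft_l1").x
    print(n,X.round(4),{k:(proj(c[k],X)-p).round(1).tolist() for k,p in ob.items()})
# rigid fits with the drawing's dimensions: (x,y,yaw) and free height offset
def fit(pts,names,x0):
    def w(v):
        R=Ro.from_euler("z",v[2]).as_matrix();return {n:R@np.array(pts[n])+[v[0],v[1],v[3]] for n in names}
    f=lambda v:np.concatenate([proj(c[k],w(v)[n])-p for n in names for k,p in O[n].items()])
    r=least_squares(f,x0,loss="soft_l1");print(r.x.round(4),r.cost.round(1),{n:q.round(4).tolist() for n,q in w(r.x).items()})
fit(dict(pin=[0,.115,.042],end=[0,-.025,.042],handle=[0,-.061,.136]),["pin","end","handle"],[.53,-.1,.41,0])
fit(dict(free=[0,.058,.178],used=[0,-.058,.178]),["free","used"],[.57,.22,-.1,0])
E
```

```text
pin [ 0.488  -0.0025  0.0443] {'S': [-2.0, -0.6], 'T': [1.3, -2.7], 'j1': [0.2, -1.1], 'j2': [-0.6, 0.7]}
end [ 0.549  -0.1322  0.0363] {'S': [-0.2, -1.2], 'T': [2.8, -1.7], 'j1': [-0.0, -2.6], 'j2': [-0.5, 0.3]}
handle [ 0.5616 -0.1635  0.1384] {'S': [2.2, -2.9], 'T': [0.4, -1.9], 'j2': [-0.8, -1.1]}
free [0.5763 0.2756 0.1776] {'S': [1.0, -0.4], 'T': [5.0, 2.9], 'h1': [2.4, 0.5], 'h2': [-0.4, -0.3]}
used [0.5639 0.1651 0.1807] {'S': [-2.2, 0.5], 'T': [0.2, -2.8], 'h1': [-0.0, 0.3], 'h2': [-0.1, -0.4]}
[ 0.5365 -0.1076  0.4314  0.0018] 16.9 {'pin': [0.4885, -0.0031, 0.0438], 'end': [0.547, -0.1303, 0.0438], 'handle': [0.562, -0.163, 0.1378]}
[ 0.571   0.2204 -0.1033 -0.0016] 16.6 {'free': [0.5769, 0.2781, 0.1764], 'used': [0.565, 0.1627, 0.1764]}
```

```bash
cat >> h.py <<'E'
JO=np.array([.5365,-.1076,0]);JR=Ro.from_euler("z",.4314).as_matrix()
J=lambda x,y,z:JO+JR@np.array([x,y,z])
QJ=down(JR[:,0])
E
python3 - <<'E'
from h import *
arm.movep(J(0,-.028,.22),QJ); arm.move_gripper(0.0,40)
print(round(arm.get_time(),1))
arm.line_to(J(0,-.028,.125),.15)
print("down",arm.get_ft_force())
for y in np.arange(-.040,-.101,-.01):
    arm.line_to(J(0,y,.125),.1)
    f=JR.T@np.array(arm.get_ft_force());print(round(y,3),f.round(1),(JR.T@(np.array(arm.get_tool_pos())-JO)).round(4))
    if np.abs(f).max()>25: break
arm.line_to(J(0,y,.24),.25)
im=imaging.snapshot("scene");cv2.imwrite("pics/s2.png",cv2.resize(im[160:300,270:450],None,fx=3,fy=3))
print(arm.get_time())
E
```

```text
8.0
down [ 0.52585267 -0.27957145  0.98662102]
-0.04 [0.2 1.7 1.8] [ 0.0002 -0.0412  0.126 ]
-0.05 [ 0.5  0.  -0.1] [ 0.     -0.0507  0.1257]
-0.06 [-0.7 -0.5 -0.9] [-0.0003 -0.0602  0.1248]
-0.07 [-0.2 -0.3 -0.8] [-0.0003 -0.0704  0.1249]
-0.08 [-0.1 -0.   0.7] [-0.0003 -0.0804  0.125 ]
-0.09 [-0.7 -0.1 -0.2] [-0.0003 -0.0904  0.125 ]
-0.1 [0.1 0.6 0. ] [-0.0003 -0.1004  0.125 ]
11.1583
```

View pics/s2.png

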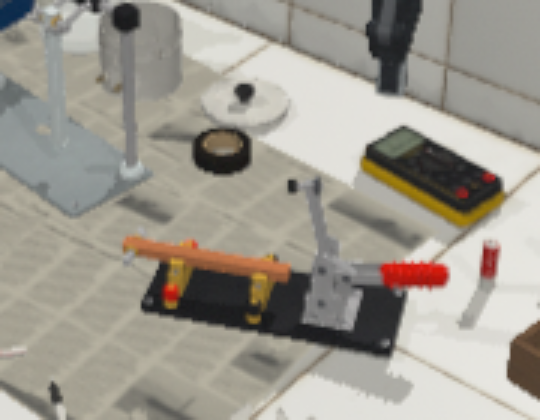

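Picture: the clamp arm stands upright at crop (310,190), the red handle lies back at (415,273), and the bar is still in its grooves with the pin at (130,250). Now I'll take a closer look at the pin before gripping.

```bash
python3 - <<'E'
from h import *
arm.movep(J(0,.09,.17),QJ); arm.move_gripper(.78,55)
cs=[]
for y in (.09,.125):
    arm.line_to(J(0,y,.17),.2)
    c,o=look(["copper_bar","copper_bar_end"],f"p{y}");cs.append((c,o))
    for k,v in o.items():
        for p,s in v: print(y,k,p.round(1),round(s,2),"jig@42:",(JR.T@(onplane(c,p,.042)-JO)).round(4))
try:
    X,r=tri([(c,o["copper_bar"][0][0]) for c,o in cs]);print((JR.T@(X-JO)).round(4),r)
except Exception as e: print(e)
print(arm.get_opening(),arm.get_time())
E
```

```text
0.09 copper_bar [313.9 168.2] 0.88 jig@42: [-0.0002  0.1139  0.042 ]
0.09 copper_bar_end [313.9 305. ] 0.78 jig@42: [-0.0002 -0.0265  0.042 ]
0.125 copper_bar [311.1 209.2] 0.9 jig@42: [-0.0025  0.1119  0.042 ]
0.125 copper_bar_end [316.8 332.6] 0.89 jig@42: [ 0.0034 -0.0238  0.042 ]
0.125 copper_bar_end [486.3 373. ] 0.37 jig@42: [ 0.1897 -0.0761  0.042 ]
[-0.0013  0.1168  0.0576] 1.3364894588550216
0.7829943244910462 13.5
```

View pics/p0.125.png

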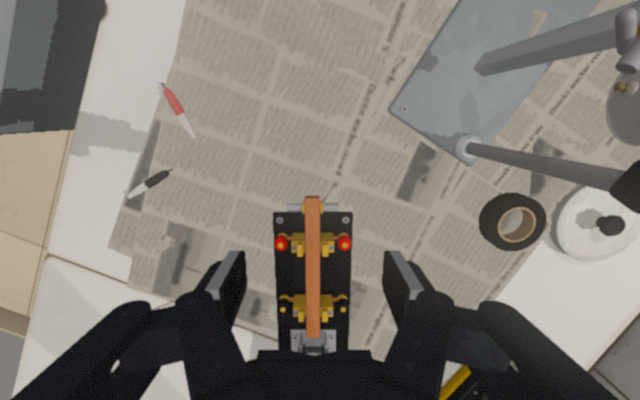

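Picture: the pin is visible at row 207, columns 289–336, centred between the open fingers. I'll grip it and lift.

```bash
python3 - <<'E'
from h import *
g=[-.001,.1145]
arm.line_to(J(*g,.10),.15); arm.line_to(J(*g,.022),.1)
print("down",np.round(arm.get_ft_force(),1))
arm.move_gripper(.45,55); print("grip",arm.get_opening(),arm.get_finger_force(),np.round(arm.get_ft_force(),1))
arm.line_to(J(*g,.06),.06); print(arm.get_finger_force(),np.round(arm.get_ft_force(),1),np.round(arm.get_wrist_torque(),2),arm.get_opening())
arm.line_to(J(*g,.24),.15); arm.pause(.2)
print(arm.get_finger_force(),np.round(arm.get_ft_force(),1),np.round(arm.get_wrist_torque(),2),arm.get_opening(),arm.get_time())
im=imaging.snapshot("scene");w=imaging.snapshot("wrist")
cv2.imwrite("pics/s3.png",np.hstack([cv2.resize(im[100:300,220:450],(460,400)),cv2.resize(w[150:400,220:420],(320,400))]))
E
```

```text
down [-0.1 -0.9 -0.2]
grip 0.5306794467746929 55.77090382575989 [0.  0.3 1.4]
56.40246391296387 [-0.   0.6 -2.9] [ 0.15  0.07 -0.  ] 0.5291970324336106
56.492512822151184 [ 0.1  0.1 -1.3] [0.16 0.09 0.03] 0.5268011769559191 17.7333
```

View pics/s3.png

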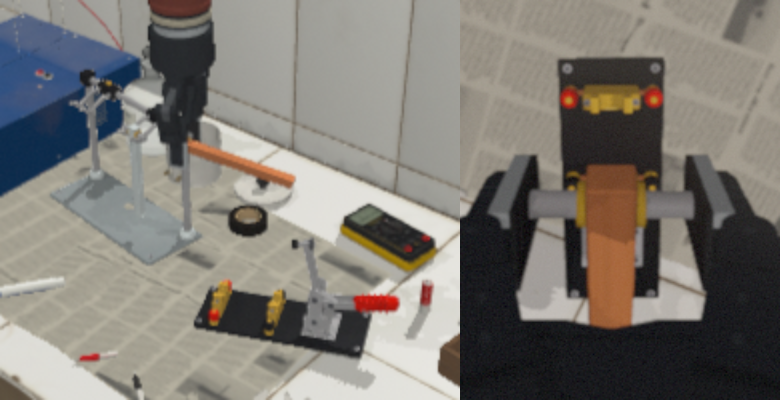

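Picture: the bar is held level at the pin, clear above the jig, and the clamp is open. Loosening in small steps.

```bash
python3 - <<'E'
from h import *
o=arm.get_opening(); t0=arm.get_time()
cmd=o-.004
for i in range(30):
    arm.move_gripper(cmd); f=arm.get_finger_force()
    m=np.array(arm.get_wrist_torque())
    print(i,round(cmd,4),round(arm.get_opening(),4),round(f,1),m.round(3),round(arm.get_time()-t0,2))
    if f<5 or arm.get_time()-t0>9: break
    cmd+= .003 if f>25 else .0015 if f>10 else .0007
E
```

```text
0 0.5283 0.5311 56.2 [0.13  0.012 0.006] 0.22
1 0.5313 0.5328 51.2 [ 0.139  0.041 -0.052] 0.43
2 0.5343 0.5342 46.2 [0.138 0.04  0.063] 0.65
3 0.5373 0.5432 41.3 [0.139 0.037 0.068] 0.87
4 0.5403 0.5446 36.3 [ 0.121  0.017 -0.016] 1.08
5 0.5433 0.5491 31.2 [0.103 0.066 0.023] 1.3
6 0.5463 0.5445 26.0 [0.107 0.023 0.022] 1.52
7 0.5493 0.5501 20.9 [0.081 0.033 0.022] 1.73
8 0.5508 0.5498 18.4 [ 0.095  0.097 -0.021] 1.95
9 0.5523 0.5552 16.0 [ 0.057  0.064 -0.059] 2.17
10 0.5538 0.5561 13.5 [ 0.067  0.038 -0.042] 2.38
11 0.5553 0.5558 11.0 [0.046 0.02  0.01 ] 2.6
12 0.5568 0.5555 8.5 [0.083 0.015 0.068] 2.82
13 0.5575 0.5572 7.3 [ 0.002  0.011 -0.009] 3.03
14 0.5582 0.5586 6.2 [ 0.021 -0.001 -0.024] 3.25
15 0.5589 0.5616 5.0 [ 0.088 -0.04   0.047] 3.47
16 0.5596 0.5619 3.9 [-0.033  0.    -0.015] 3.68
```

```bash
cat >> h.py <<'E'
HO=np.array([.5765,.277,0]);HR=Ro.from_euler("z",-.1033).as_matrix()
H=lambda x,y,z:HO+HR@np.array([x,y,z])
QH=down(HR[:,1])
E
python3 - <<'E'
from h import *
arm.move_gripper(.5601); arm.pause(.7); print(arm.get_finger_force())
im0=imaging.snapshot("scene")
arm.move_gripper(.45,60); arm.pause(.4); print("firm",arm.get_finger_force(),np.round(arm.get_wrist_torque(),3),arm.get_time())
im=imaging.snapshot("scene");w=imaging.snapshot("wrist")
for n in ("copper_bar","copper_bar_end"):
    print(n,[(np.round(d["point"],1),round(d["confidence"],2)) for d in imaging.mark_of("scene",n)[:2]])
cv2.imwrite("pics/s4.png",np.hstack([cv2.resize(im[100:300,220:450],(460,400)),cv2.resize(w[150:400,220:420],(320,400))]))
E
```

```text
3.03150225430727
firm 61.426169872283936 [ 0.019  0.036 -0.058] 23.1
copper_bar [(array([315. , 221.9]), 0.58), (array([314.1, 173.1]), 0.47)]
copper_bar_end [(array([314.8, 222.5]), 0.74)]
```

View pics/s4.png

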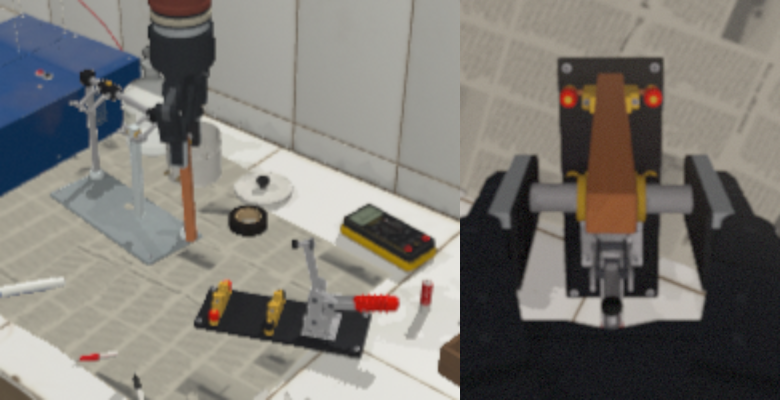

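Picture: the bar hangs plumb to within a few degrees below the fingers, held again at 61 N. Next, fresh views of the hook from above (bar end clear of the rack), one on each side of it.

```bash
python3 - <<'E'
from h import *
p=np.array(arm.get_tool_pos());arm.line_to([p[0],p[1],.37],.25)
for y in (-.05,.045):
    arm.movep(H(.025,y,.37),QH); c,o=look(["free_hook_seat","free_hook","used_hook_seat"],f"k{y}")
    for k,v in o.items():
        for q,s in v: print(y,k,q.round(1),round(s,2),"hook@178:",(HR.T@(onplane(c,q,.178)-HO)).round(4))
print(arm.get_finger_force(),arm.get_time())
a,b=[cv2.imread(f"pics/k{y}.png") for y in (-.05,.045)]
cv2.imwrite("pics/k.png",np.hstack([cv2.resize(i[80:330,220:420],(400,500)) for i in (a,b)]))
E
```

```text
-0.05 free_hook_seat [365. 161.] 0.57 hook@178: [0.0039 0.0013 0.178 ]
-0.05 free_hook [363.5 159.9] 0.96 hook@178: [ 0.0027 -0.0004  0.178 ]
-0.05 free_hook [229.4 216.5] 0.44 hook@178: [ 0.0672 -0.1514  0.178 ]
-0.05 used_hook_seat [259.6 156.1] 0.86 hook@178: [-0.0017 -0.113   0.178 ]
0.045 free_hook_seat [271.5 161.9] 0.65 hook@178: [ 0.004  -0.0014  0.178 ]
0.045 free_hook [273.3 158.6] 0.82 hook@178: [0.0004 0.0007 0.178 ]
0.045 used_hook_seat [167.6 157. ] 0.92 hook@178: [-0.0011 -0.1139  0.178 ]
61.69148325920105 25.825
```

View pics/k.png

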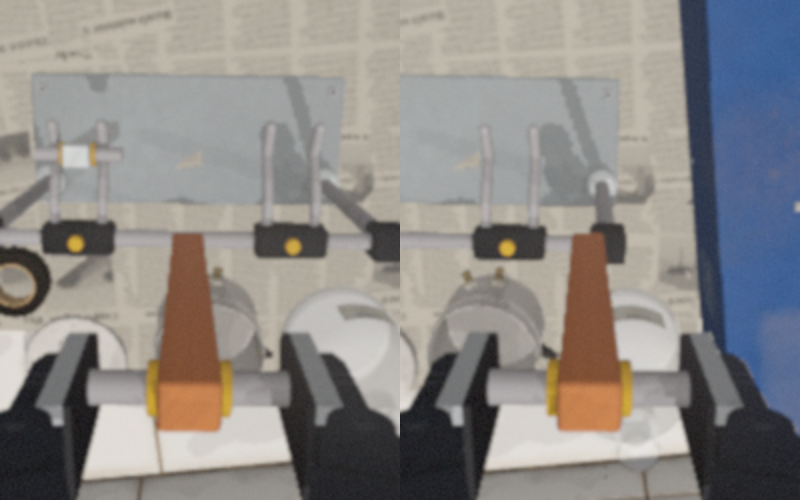

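Picture: the free hook's rods centre at crop (293,162) on the left and (509,162) on the right. That puts the seat 1–2 mm off my estimate in hook y, so I correct for it and go in.

```bash
python3 - <<'E'
from h import *
dx,dy=.001,.0015
arm.line_to(H(-.09,dy,.37),.25,ori=QH)
arm.line_to(H(-.09,dy,.193),.2)
arm.line_to(H(dx,dy,.193),.1); arm.pause(.3)
f0=np.array(arm.get_ft_force());print("in",f0.round(1),arm.get_time())
arm.line_to(H(dx,dy,.170),.06)
for z in np.arange(.168,.1499,-.002):
    arm.line_to(H(dx,dy,z),.04);f=HR.T@(np.array(arm.get_ft_force())-f0);print(round(z,3),f.round(1))
    if f[2]>5 or np.abs(f).max()>12: break
print(arm.get_finger_force(),arm.get_time())
im=imaging.snapshot("scene");w=imaging.snapshot("wrist")
cv2.imwrite("pics/s5.png",np.hstack([cv2.resize(im[100:260,190:350],(400,400)),cv2.resize(w[150:350,220:420],(400,400))]))
E
```

```text
in [ 0.1  0.2 -1.9] 28.8583
0.168 [-0.8  0.  -0.9]
0.166 [ 0.2 -0.3 -0.2]
0.164 [ 0.1  0.1 -0.6]
0.162 [ 0.   0.2 -0.9]
0.16 [1.7 1.  3.1]
0.158 [ 0.4 -0.3 10. ]
62.22787857055664 30.8917
```

View pics/s5.png

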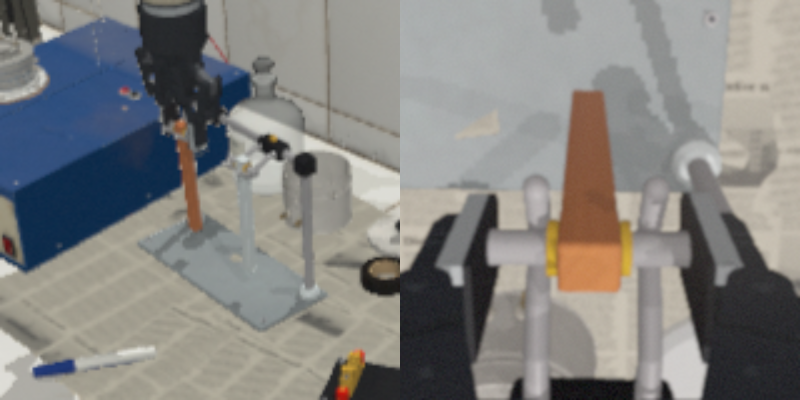

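Picture: the pin lies on both rods, with the rods at wrist-crop columns 537 and 650 and the bar centred at 592. Contact force is 10 N upward. Releasing gently.

```bash
python3 - <<'E'
from h import *
o=arm.get_opening()
for d in (.015,.025,.031,.034,.037,.041,.048,.06,.09,.16): 
    arm.move_gripper(o+d); print(round(o+d,3),round(arm.get_finger_force(),1),np.round(arm.get_ft_force(),1))
p=np.array(arm.get_tool_pos()); arm.line_to([p[0],p[1],.30],.12)
arm.line_to(H(-.08,0,.32),.2); arm.pause(1.5)
w=imaging.snapshot("wrist");im=imaging.snapshot("scene")
print([(np.round(d["point"],1),round(d["confidence"],2)) for d in imaging.mark_of("scene","copper_bar")[:2]],proj(cam("scene"),H(.001,.0015,.178)),arm.get_time())
cv2.imwrite("pics/s6.png",np.hstack([cv2.resize(im[100:260,190:350],(400,400)),cv2.resize(w[150:350,220:420],(400,400))]))
E
```

```text
0.542 32.7 [-0.1 -1.3  6.5]
0.552 16.3 [ 0.1 -0.4  5.6]
0.558 6.4 [1.3 0.4 5. ]
0.561 1.6 [1.1 1.4 1.4]
0.564 0.4 [-0.3  1.3  0.6]
0.568 0.4 [-0.6  1.6 -0.6]
0.575 0.2 [-0.3  0.5 -0. ]
0.587 0.0 [-0.2 -0.7 -0.7]
0.617 0.0 [ 0.5 -0.7  0.5]
0.687 0.0 [-0.2 -0.1 -0.8]
[(array([264.8, 152.9]), 0.71)] [263.52206114 151.84668162] 36.725
```

View pics/s6.png

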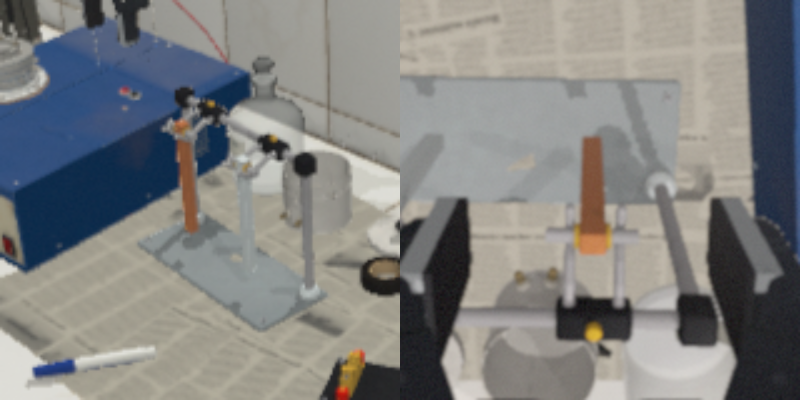

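The bar hangs on the hook (scene crop (180,127) to (193,230)). I'll check how plumb it is before handing in.

```bash
python3 - <<'E'
from h import *
arm.movep(H(-.06,-.09,.34),QH)
obs={}
for c in ("scene","wrist","top"):
    k=cam(c);im=imaging.snapshot(c);obs[c]=(k,im)
    s=H(.001,.0015,.178);print(c,"plumb prediction pin/end/top",proj(k,s).round(1),proj(k,s-[0,0,.14]).round(1))
    for n in ("copper_bar","copper_bar_end"):
        print("  ",n,[(np.round(d["point"],1),round(d["confidence"],2)) for d in imaging.mark_of(c,n)[:2]])
    m=imaging.trace(c,"copper_bar")
    if m:
        M=m[0]["mask"];r=np.where(M.any(1))[0]
        print("  mask centreline",[(int(y),round(np.where(M[y])[0].mean(),1)) for y in r[::6]],m[0]["confidence"])
cs=obs["scene"][0]
for tilt in (-.15,0,.15):
    print(tilt,proj(cs,s+HR@[.14*np.sin(tilt),0,-.14*np.cos(tilt)]).round(1))
print(arm.get_time())
E
```

```text
scene plumb prediction pin/end/top [263.5 151.8] [267.3 192. ]
   copper_bar [(array([264.9, 152.8]), 0.63)]
   copper_bar_end [(array([267.6, 193.1]), 0.72)]
  mask centreline [(149, np.float64(261.0)), (155, np.float64(264.0)), (161, np.float64(263.5)), (167, np.float64(264.0)), (173, np.float64(264.5)), (179, np.float64(265.5)), (185, np.float64(266.0)), (191, np.float64(266.5))] 0.69
wrist plumb prediction pin/end/top [398.8 242.9] [374.3 205.2]
   copper_bar [(array([396.4, 245. ]), 0.97)]
   copper_bar_end [(array([377.4, 205.4]), 0.82)]
  mask centreline [(202, np.float64(375.5)), (208, np.float64(377.5)), (214, np.float64(380.5)), (220, np.float64(384.5)), (226, np.float64(388.0)), (232, np.float64(396.5)), (238, np.float64(398.5)), (244, np.float64(398.5)), (250, np.float64(400.0))] 0.96
top plumb prediction pin/end/top [218.  195.2] [231.7 200.8]
   copper_bar []
   copper_bar_end []
-0.15 [261.8 194.1]
0 [267.3 192. ]
0.15 [272.6 189. ]
37.7917
```

The marked bar end is within about 1 px of where a plumb bar would be in the scene view (0.15 rad of tilt would shift it 5 px), so I'm handing in.

```bash
python3 -c "
from station import *
print(finish_job())"
```

```text
the job is handed in; nothing more can be done
None
```

I handed the job in at about 38 s on the robot clock: the copper bar hangs plumb and still in the empty hook by the last camera check, the clamp was seen open after the flip, and I saw no contact with the aluminium bar or the bystanders (the judge returned no verdict).

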